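# Re-rack the colour pots in reverse for a bowl painted upside down

### The job

The next bowl is banded upside down, so move the four colour pots from the wooden store rack to the grey paint rack in the reverse order: the pot nearest the robot goes in the farthest pocket, the next one in the second farthest, and so on to the farthest pot in the nearest pocket. Turn each pot so that its key tab drops into the gap of its pocket and it stands upright on the pocket's floor, and let go of it. Do not tip any pot over or push the bowl, the brush jar or the loose brush.

Things in the scene. Friction and masses are not known exactly. Their poses are not given: they have to be found in the camera images.
- red_mid (a point): sealed red pot, 70 mm high; this point: on its axis, 35 mm above its underside. Round body 44 mm across, 40 mm high; on top a black grip bar 34 mm long (pot's x), 14 mm thick (y), from 5 to 35 mm above this point: pinch across it. Key tab at the foot, in line with the bar: along +x to 34 mm from the axis, 10 wide, 14 high. z up. 0.1-0.2 kg. Starts upright in the store rack, tab within 0.9 rad of that rack's +y.
- yellow_mid (a point): sealed yellow pot, 70 mm high; this point: on its axis, 35 mm above its underside. Round body 44 mm across, 40 mm high; on top a black grip bar 34 mm long (pot's x), 14 mm thick (y), from 5 to 35 mm above this point: pinch across it. Key tab at the foot, in line with the bar: along +x to 34 mm from the axis, 10 wide, 14 high. z up. 0.1-0.2 kg. Starts upright in the store rack, tab within 0.9 rad of that rack's +y.
- green_mid (a point): sealed green pot, 70 mm high; this point: on its axis, 35 mm above its underside. Round body 44 mm across, 40 mm high; on top a black grip bar 34 mm long (pot's x), 14 mm thick (y), from 5 to 35 mm above this point: pinch across it. Key tab at the foot, in line with the bar: along +x to 34 mm from the axis, 10 wide, 14 high. z up. 0.1-0.2 kg. Starts upright in the store rack, tab within 0.9 rad of that rack's +y.
- blue_mid (a point): sealed blue pot, 70 mm high; this point: on its axis, 35 mm above its underside. Round body 44 mm across, 40 mm high; on top a black grip bar 34 mm long (pot's x), 14 mm thick (y), from 5 to 35 mm above this point: pinch across it. Key tab at the foot, in line with the bar: along +x to 34 mm from the axis, 10 wide, 14 high. z up. 0.1-0.2 kg. Starts upright in the store rack, tab within 0.9 rad of that rack's +y.
- red_tile: fixed red sample tile, 50 x 26 x 5 mm, on the store rack's ledge beside the cell where the red pot starts (cell centre 65 mm along the tile's +y); it stays, showing the starting order. Origin: centre of its underside; axes as the store rack's.
- yellow_tile: fixed yellow sample tile, 50 x 26 x 5 mm, on the store rack's ledge beside the cell where the yellow pot starts (cell centre 65 mm along the tile's +y); it stays, showing the starting order. Origin: centre of its underside; axes as the store rack's.
- green_tile: fixed green sample tile, 50 x 26 x 5 mm, on the store rack's ledge beside the cell where the green pot starts (cell centre 65 mm along the tile's +y); it stays, showing the starting order. Origin: centre of its underside; axes as the store rack's.
- blue_tile: fixed blue sample tile, 50 x 26 x 5 mm, on the store rack's ledge beside the cell where the blue pot starts (cell centre 65 mm along the tile's +y); it stays, showing the starting order. Origin: centre of its underside; axes as the store rack's.
- store_rack: fixed pale wooden rack: four cells in a row along its x, centres at x = -120, -40, 40, 120 mm, y = 0; cell walls 24 mm high; 328 x 92 mm plus a 36 mm tile ledge on the -y side. Origin: on the bench under the row's middle; x along the row, away from the robot within 0.2 rad, z up. Left or right of the paint rack.
- paint_rack: fixed grey rack, 336 x 90 mm: four white-walled 54 mm square pockets in a row along its x, centres x = -120, -40, 40, 120 mm, y = 0. Floor 14, wall tops 24 mm above the bench. 24 mm gap in the middle of each +y wall for the tab: seated pot has +x along rack +y, its half-way point 49 mm up. Origin: on the bench under the row's middle; x away from the robot within 0.2 rad.
- bowl_mid (a point): bystander: loose unglazed bowl, 130 mm across, 60 mm high, to the left. This point: on its axis, 30 mm up.
- jar_mid (a point): bystander: loose green glass jar of brushes, 68 mm across, 80 mm high (brushes to 122 mm), to the right. This point: on its axis, 40 mm up.
- brush_mid (a point): bystander: loose paint brush, 175 mm long, 18 mm wide, 12 mm high, lying crosswise just beyond the racks. This point: the middle of its length, 6 mm up; x towards the bristles.
Not all that is in view belongs to the job. Leave any turquoise look-alike of the part that bears green_mid alone.

How it is judged:
By the outcome, as a careful person would: the job done as asked, in the order asked, and still so for the second after the job is handed in, with the robot touching nothing.
It also fails if it takes over 109 s, if anything falls off the work surface, if the arm or the gripper's body presses on something with over 40 N, if the wrist force passes 120 N, or if a joint passes its speed limit or range.

### The arm

A 6-joint arm with a two-finger parallel gripper is mounted at the origin on the work surface. World frame = base frame: x ahead of the robot, y to its left, z up, the work surface at z = 0. Lengths are in m, angles in rad, forces in N, time in s.
With the tool pointing down it reaches from about 0.3 to 0.775 m from the base axis. Payload 14.6 kg.
Tool frame: the origin (TCP) lies midway between the tips of the shut fingers; the grasp point (between the pads) lies 19 mm behind it (ctrl.hold_point_z is the distance from the TCP to the grasp point, in m); z points along the fingers, x is the direction in which the jaws open and shut, and the axes are right-handed (so a half turn about z gives the same grasp; the last joint's range is limited). The gripper opens to 94 mm and grips with 3 to 60 N. Pads are 16 mm wide; open, the fingers measure 119 mm over their backs; the gripper's body (75 mm by 177 mm) begins 78 mm behind the grasp point.
Start: joints at [1.229, 0.3, 1.521, -0, 1.321, -0.067], TCP at [0.149, 0.529, 0.205] pointing down, gripper open.
Joint ranges: [-3.03, 3.03], [-0.79, 2.21], [0.23, 2.52], [-1.04, 4.18], [0, 3.07], [-2.55, 2.55]. Speed limits (rad/s): [2.22, 2.22, 2.57, 3.14, 3.14, 3.14].

### API

Orientations are given as [roll, pitch, yaw] about the fixed x, y, z axes, in that order (R = Rz(yaw) Ry(pitch) Rx(roll)).
In Python, from station import ctrl, viewer, ticket, nets gives the robot as it stands.
- The arm moves only by the tool carry_out, never from a script. Its argument "commands" is one flat list of numbers, 7 for each row, row after row: the closure, from -1 (fully open) to 1 (shut), so that 0 is half open, then the shift along the world's x, y, z in cm, then the turn, a rotation vector about the world's x, y, z in rad. In form: [gripper, tx, ty, tz, ax, ay, az, gripper, tx, ty, tz, ax, ay, az, ...]. A call has 1 to 12 rows; each row is the pose to reach, as a shift and turn from the pose measured when the call began; what a row does not reach only later rows make up. A row lasts 1/12 s, in which the tool goes at most 41.7 mm and 7.16 degrees, less where a joint would pass 70% of its speed; a pose out of reach is approached as far as the arm can. A call with a gripper value outside its range is refused whole. The fingers move at their own pace and stop on an object; "force" is the grip in N (left out, the last holds). Time passes only in rows, so rows that repeat a pose let the fingers close. It gives the time, the measured TCP pose, the force and the opening at its end, in the units of the state.
- ctrl.get_obs(): the state, without advancing time (a new reading comes with each control period).
- viewer.camera(name): name is "side" or "top"; returns (picture, depth): 420x560x3 uint8, blue, green, red; 420x560 float32, m along the optical axis (not along the pixel's ray), 0 where there is no reading.
- viewer.camera_info(name): a dict with "fx", "fy", "cx", "cy" (pixels), "R" (3x3) and "t" (3): a world point X has camera coordinates R X + t. Camera axes: x right, y down, z forward; pixel columns grow to the right and rows downward; lengths in m; the calibration is good to about 2 mm. A picture is of the moment at which its call begins. camera_info takes no time and is no camera call.
- ticket.hand_in(): hands the job in, once; it reports no verdict.
Trained networks look in the newest picture that a camera, given by its name, has taken for a name from the list of things; names that differ only in an ending like _2 or _b are one class to them, and where a whole thing is asked for, a point or a joint stands for the part that bears it (a point fixed in the world has none). Each returns a list of dicts, best first, with "confidence" (0 to 1); they miss things now and then, are a little off and sometimes report something else, mostly with a low value. They report only what shows in the picture. A call takes as long as a camera call. They do not tell look-alikes from the thing itself.
- nets.silhouettes(camera, thing): "region" (420x560 bool, what is visible of it) and "extent" ([left, top, right, bottom] in pixels, round what is visible of it).
The state is a dict: "time_s": time; "qpos": joint angles; "joint_vel": joint speeds; "tau": joint torques, N m; "ee_pos": TCP position; "eef_rot": TCP orientation; "force": force on the tool from outside, world axes, zero at the start; "moment": the same for the moment, N m; "grip_width": finger opening in m.
Only numpy, scipy, OpenCV 4.12 (cv2) and the standard library are available. Lean on these libraries where they do the work, as an engineer would, in place of code of your own. Each camera call takes 0.05 s, during which the arm holds its last target. There are 200 camera calls.

## Working session

There is one attempt and no reset: what is moved stays moved. The work goes in short steps, Python scripts to look and compute and a tool call to move; the robot and the scene stay as the last step left them, time stands still between calls to the robot, and variables do not carry over. Pictures are saved under pics/ and viewed, about 12 in all and at most 16, crops included, and the job is handed in when it is done.

Besides the shell and the picture viewer there is one more tool, called after ">>>" in YAML: its name, and indented under it one key for each argument. carry_out: Moves the arm, as the interface text tells. Its arguments: {"type":"object","properties":{"commands":{"type":"array","items":{"type":"number"}},"force":{"type":"number"}},"required":["commands"]}

```bash
ls; mkdir -p pics; python3 - <<'E'
from station import ctrl, viewer
import cv2
print(ctrl.get_obs(), ctrl.hold_point_z)
for n in("top","side"):
    p,d=viewer.camera(n); cv2.imwrite(f"pics/{n}0.png",p); i=viewer.camera_info(n); print(n,i)
E
```

```text
pics
{'time_s': 0.0, 'qpos': array([ 1.22942427e+00,  3.00481260e-01,  1.52165422e+00,  9.88189014e-06,
        1.32069987e+00, -6.65870150e-02]), 'joint_vel': array([ 0.00020117, -0.00184037, -0.00034601, -0.00138471, -0.00134317,
        0.00285591]), 'tau': array([ 1.75402347e-04, -5.31805980e+01, -3.52741742e+01,  7.08656665e-02,
        2.43156654e-02, -8.48832906e-05]), 'ee_pos': array([0.14913187, 0.52909025, 0.20484982]), 'eef_rot': array([-3.14150042e+00,  1.23930770e-03,  1.29600889e+00]), 'force': array([ 0.44323752, -0.71032823,  0.22292515]), 'moment': array([0.01346341, 0.00477377, 0.01258228]), 'grip_width': 0.09428257063296842} 0.0188
top {'fx': 487.2876996627624, 'fy': 487.2876996627624, 'cx': 274.3580328676939, 'cy': 205.08523357514156, 'R': array([[-3.28877873e-02, -9.99459032e-01,  1.89326498e-04],
       [-9.75536127e-01,  3.20593913e-02, -2.17488988e-01],
       [ 2.17365264e-01, -7.33742641e-03, -9.76062756e-01]]), 't': array([0.01995396, 0.6116877 , 1.19032089])}
side {'fx': 470.2400295339741, 'fy': 470.2400295339741, 'cx': 280.66013046911934, 'cy': 205.1582984042668, 'R': array([[ 0.98920191, -0.14633729, -0.00806095],
       [-0.07810756, -0.47984999, -0.87386681],
       [ 0.12401126,  0.86506033, -0.48609858]]), 't': array([-0.57870808,  0.11977064,  1.33067796])}
```

View pics/top0.png

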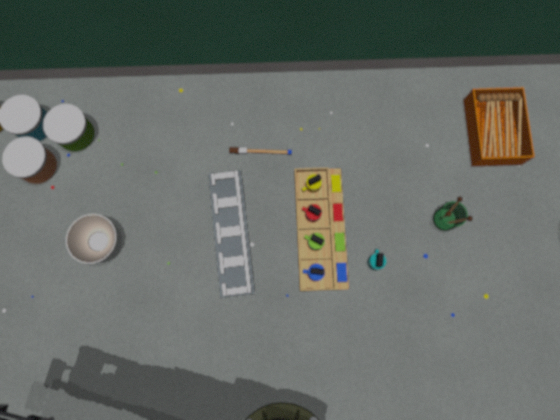

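View pics/side0.png

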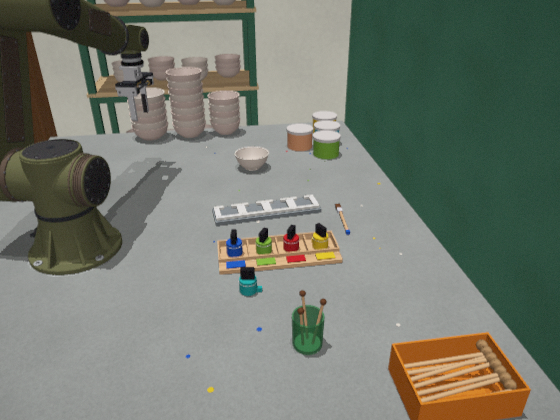

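Scene: the store rack is at (320,228) in top, with blue (316,271) nearest, then green (316,241), red (313,212) and yellow (314,183). The paint rack is at (231,233).
What could be taken for the green pot: green pot at (316,241), turquoise look-alike at (377,260), green jar at (450,215), and the paint cans at (65,125). By the description it's the lime pot in the store rack beside the green tile.

```bash
cat > h.py <<'E'
from station import ctrl, viewer, ticket, nets
import numpy as np, cv2
np.set_printoptions(precision=4,suppress=True)
def world(cam,d):
    i=viewer.camera_info(cam); v,u=np.mgrid[:420,:560]
    c=np.stack([(u-i["cx"])/i["fx"]*d,(v-i["cy"])/i["fy"]*d,d],-1)
    return (c-i["t"])@i["R"]
def seg(cam,thing):
    r=nets.silhouettes(cam,thing)
    return [(x["confidence"],x["region"],x["extent"]) for x in r]
E
python3 - <<'E'
from h import *
for cam in("top","side"):
    p,d=viewer.camera(cam); W=world(cam,d); np.savez(f"{cam}0.npz",p=p,W=W,d=d)
    for t in["red_mid","yellow_mid","green_mid","blue_mid","red_tile","yellow_tile","green_tile","blue_tile","paint_rack","store_rack","bowl_mid","jar_mid","brush_mid"]:
        for c,m,e in seg(cam,t)[:2]:
            w=W[m&(d>0)]
            if c>.3 and len(w): print(cam,t,round(c,2),np.array(e).astype(int),m.sum(),"med",np.median(w,0),"zmax",np.percentile(w[:,2],97),"rect",*[np.round(a,4) for a in cv2.minAreaRect(w[:,:2].astype(np.float32)*1000)])
            if cam=="top" : np.save(f"m_{t}.npy",m) if c==seg(cam,t)[0][0] and 0 else None
p=cv2.imread("pics/top0.png"); cv2.imwrite("pics/topc.png",cv2.resize(p[160:305,200:390],None,fx=4.2,fy=4.0,interpolation=cv2.INTER_CUBIC))
E
```

```text
top red_mid 0.61 [302 205 322 221] 250 med [ 0.5901 -0.0991  0.0447] zmax 0.07577440438882956 rect [ 594.3785 -100.4623] [41.3723 43.0325] 7.8392
top yellow_mid 0.82 [303 172 321 192] 289 med [ 0.6713 -0.1035  0.0435] zmax 0.07567207658368015 rect [ 681.6255 -108.1276] [44.9824 63.8278] 65.3083
top green_mid 0.74 [306 234 323 251] 278 med [ 0.5163 -0.1019  0.0444] zmax 0.07653915635161068 rect [ 520.2391 -101.7555] [56.8233 42.677 ] 74.3194
top green_mid 0.63 [368 251 386 269] 287 med [ 0.4599 -0.2571  0.0405] zmax 0.07224844129518329 rect [ 464.5656 -262.0724] [50.9522 46.0082] 24.6649
top blue_mid 0.79 [306 265 323 278] 274 med [ 0.4366 -0.0999  0.0444] zmax 0.07676590088020696 rect [ 440.527  -104.3156] [44.6361 50.6739] 30.202
top red_tile 0.46 [331 203 345 220] 187 med [ 0.5984 -0.1696  0.0185] zmax 0.023496564720282893 rect [ 597.9633 -170.3487] [28.1955 50.1843] 85.4488
top yellow_tile 0.56 [332 174 338 191] 174 med [ 0.6783 -0.1681  0.0184] zmax 0.022654645640520294 rect [ 677.5323 -167.9141] [25.1675 49.7151] 86.8629
top green_tile 0.55 [337 235 344 252] 174 med [ 0.5171 -0.
[... 2828 characters left out ...]
ed [0.7791 0.0302 0.0073] zmax 0.011333745435483619 rect [781.8525  29.2502] [175.8944  17.9171] 87.0515
side store_rack 0.62 [218 228 341 273] 2213 med [ 0.5634 -0.1504  0.011 ] zmax 0.022716933903594 rect [ 561.9623 -146.4141] [339.2579 223.0168] 7.288
side store_rack 0.55 [284 252 300 262] 122 med [ 0.5988 -0.1743  0.0165] zmax 0.019304242976536757 rect [ 598.5392 -171.1244] [29.0211 48.7111] 87.7742
side bowl_mid 0.95 [234 149 267 171] 618 med [0.543  0.4921 0.039 ] zmax 0.057641022851300905 rect [558.9273 538.1817] [277.0405 126.2908] 76.6189
side brush_mid 0.52 [334 206 352 232] 123 med [0.7791 0.0452 0.0078] zmax 0.01139037147864075 rect [782.4391  29.2499] [175.8861  17.6601] 87.6259
```

View pics/topc.png

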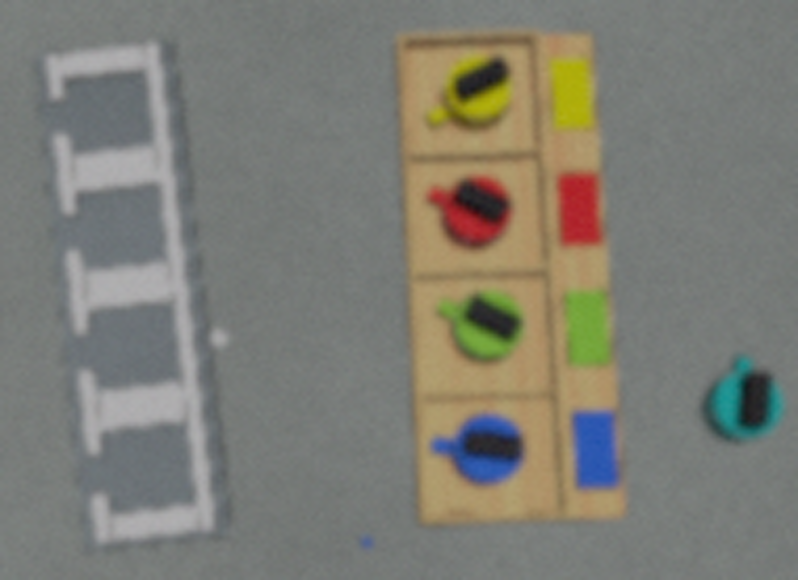

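```bash
cat >> h.py <<'E'
from scipy.optimize import minimize
S=4
def proj(cam,X):
    i=viewer.camera_info(cam); c=X@i["R"].T+i["t"]
    return np.stack([c[:,0]/c[:,2]*i["fx"]+i["cx"],c[:,1]/c[:,2]*i["fy"]+i["cy"]],-1)
def toplane(cam,uv,z):
    i=viewer.camera_info(cam); r=np.stack([(uv[:,0]-i["cx"])/i["fx"],(uv[:,1]-i["cy"])/i["fy"],np.ones(len(uv))],-1)@i["R"]
    c=-i["R"].T@i["t"]; return c+r*((z-c[2])/r[:,2])[:,None]
def barbox(x,y,yaw,z):
    B=np.array([[a*.017,b*.007,h] for a in(-1,1) for b in(-1,1) for h in(.005,.035)])
    c,s=np.cos(yaw),np.sin(yaw)
    return B@np.array([[c,-s,0],[s,c,0],[0,0,1]]).T+[x,y,z]
def fitbar(pics,x0,z=None,cams=("top","side")):
    """pics: cam->BGR. x0=(x,y,yaw,z)"""
    D={}
    for cam in cams:
        uv=proj(cam,np.array([[x0[0],x0[1],x0[3]+.02]]))[0].astype(int); o=uv-16
        c=cv2.resize(pics[cam][o[1]:o[1]+32,o[0]:o[0]+32].max(2),None,fx=S,fy=S,interpolation=cv2.INTER_CUBIC)
        D[cam]=(o,np.clip((95-c.astype(float))/60,0,1))
    def cost(q):
        t=0
        for cam in cams:
            o,m=D[cam]; uv=((proj(cam,barbox(*q))-o+.5)*S-.5)
            h=cv2.convexHull((uv*16).round().astype(np.int32)); k=np.zeros(m.shape,np.uint8)
            cv2.fillConvexPoly(k,h,255,cv2.LINE_AA,4); t+=np.abs(k/255.-m).sum()/S**2
        return t
    best=None
    for yy in np.arange(-.8,.81,.4):
        q0=np.array([x0[0],x0[1],x0[2]+yy,x0[3]])
        r=minimize(cost,q0,method="Nelder-Mead",options=dict(initial_simplex=np.vstack([q0]+[q0+e for e in np.diag([.006,.006,.25,.004])]),xatol=1e-4,fatol=.01,maxiter=400))
        if best is None or r.fun<best.fun: best=r
    return best.x,best.fun
E
python3 - <<'E'
from h import *
T=np.load("top0.npz");Sd=np.load("side0.npz"); pics=dict(top=T["p"],side=Sd["p"])
for n,q in dict(blue=(.440,-.105,1.57,.04),green=(.52,-.105,1.2,.04),red=(.598,-.102,1.2,.04),yellow=(.678,-.104,1.9,.04)).items():
    for c in(("top","side"),("top",),("side",)): print(n,c,*fitbar(pics,q,cams=c))
# white walls
p=T["p"]; m=(p.min(2)>125); m[:165]=0;m[300:]=0;m[:,:205]=0;m[:,262:]=0
m=cv2.morphologyEx(m.astype(np.uint8),cv2.MORPH_OPEN,np.ones((2,2)))
n,l,st,_=cv2.connectedComponentsWithStats(m); k=1+np.argmax(st[1:,4]); print(st)
v,u=np.nonzero(m); X=toplane("top",np.stack([u,v],-1).astype(float),.024)
print("white rect",cv2.minAreaRect(X[:,:2].astype(np.float32)*1000))
p=Sd["p"]; m=(p.min(2)>125); m[:190]=0;m[226:]=0;m[:,:205]=0;m[:,325:]=0
v,u=np.nonzero(m); X=toplane("side",np.stack([u,v],-1).astype(float),.024); print(len(u),cv2.minAreaRect(X[:,:2].astype(np.float32)*1000))
E
```

```text
blue ('top', 'side') [ 0.4413 -0.1003  1.5565  0.0339] 92.19656862745097
blue ('top',) [ 0.5004 -0.1652  1.4149 -0.6879] 21.121446078431376
blue ('side',) [ 0.4459  0.0923  1.4445 -0.0875] 17.465563725490195Traceback (most recent call last):
  File "<stdin>", line 4, in <module>
  File "h.py", line 40, in fitbar
    r=minimize(cost,q0,method="Nelder-Mead",options=dict(initial_simplex=np.vstack([q0]+[q0+e for e in np.diag([.006,.006,.25,.004])]),xatol=1e-4,fatol=.01,maxiter=400))
    res = _minimize_neldermead(fun, x0, args, callback, bounds=bounds,
                               **options)
    fsim[j] = func(sim[j])
              ~~~~^^^^^^^^
    fx = function(np.copy(x), *(wrapper_args + args))
  File "h.py", line 33, in cost
    o,m=D[cam]; uv=((proj(cam,barbox(*q))-o+.5)*S-.5)
                     ~~~~^^^^^^^^^^^^^^^^
  File "h.py", line 14, in proj
    i=viewer.camera_info(cam); c=X@i["R"].T+i["t"]
ValueError: time passes only in moves, steps and waits
```

```bash
python3 - <<'E'
s=open("h.py").read()
s=s.replace('def world(cam','from functools import lru_cache\ninfo=lru_cache(None)(lambda c: viewer.camera_info(c))\ndef world(cam',1).replace('i=viewer.camera_info(cam)','i=info(cam)')
s=s.replace("barbox(*q)","barbox(*q,x0[3])").replace("x0[2]+yy,x0[3]])","x0[2]+yy])").replace("[.006,.006,.25,.004]","[.006,.006,.25]")
open("h.py","w").write(s)
E
cat > a.py <<'E'
from h import *
T=np.load("top0.npz");Sd=np.load("side0.npz"); pics=dict(top=T["p"],side=Sd["p"])
for n,q in dict(blue=(.440,-.105,1.57,.039),green=(.52,-.105,1.2,.039),red=(.598,-.102,1.2,.039),yellow=(.678,-.104,1.9,.039),decoy=(.463,-.265,.1,.035)).items():
    print(n,*[v for c in("top","side") for v in fitbar(pics,q,cams=(c,))])
p=T["p"]; m=(p.min(2)>125); m[:165]=0;m[300:]=0;m[:,:205]=0;m[:,262:]=0
m=cv2.morphologyEx(m.astype(np.uint8),cv2.MORPH_OPEN,np.ones((2,2)))
n,l,st,_=cv2.connectedComponentsWithStats(m); print(st[1:])
v,u=np.nonzero(m); X=toplane("top",np.stack([u,v],-1).astype(float),.024)
print("white rect",cv2.minAreaRect(X[:,:2].astype(np.float32)*1000))
p=Sd["p"]; m=(p.min(2)>140); m[:190]=0;m[226:]=0;m[:,:205]=0;m[:,325:]=0
v,u=np.nonzero(m); X=toplane("side",np.stack([u,v],-1).astype(float),.024); print(len(u),cv2.minAreaRect(X[:,:2].astype(np.float32)*1000))
c=pics["top"][160:305,200:390].max(2); d=pics["side"][190:305,205:360].max(2)
cv2.imwrite("pics/mask.png",np.hstack([cv2.resize(c,(400,300)),cv2.resize(d,(400,300))]))
E
python3 a.py
```

```text
blue [ 0.4397 -0.1002  1.7016] 59.7577205882353 [ 0.4415 -0.1018  1.5318] 32.03713235294118
green [ 0.5198 -0.1046  0.9401] 56.70533088235294 [ 0.5217 -0.1085  1.2183] 32.29865196078431
red [ 0.5968 -0.1012  1.1207] 60.63553921568627 [ 0.5985 -0.1041  1.2267] 28.655821078431376
yellow [ 0.6797 -0.1073  2.3934] 57.688848039215685 [ 0.6799 -0.1078  1.7642] 33.37297794117647
decoy [ 0.4651 -0.262  -0.3717] 57.29319852941177 [ 0.4646 -0.2638 -0.0537] 46.63939950980392
[[ 211  171   41  126 1884]
 [ 251  243    5    5   21]]
white rect ((554.5281982421875, 106.20213317871094), (331.2620849609375, 97.94821166992188), 5.226950168609619)
3257 ((544.2907104492188, 109.33027648925781), (225.17750549316406, 400.00537109375), 80.68791198730469)
```

```bash
python3 - <<'E'
from h import *
p=np.load("top0.npz")["p"]; print(p[264:280,304:328].max(2))
p=np.load("side0.npz")["p"]; print(p[226:256,226:244].max(2))
E
```

```text
[[175 174 174 174 172 170 158 137 128 142 150 159 163 162 156 153 144 146
  164 170 173 174 174 174]
 [176 173 174 175 170 156 134 136 151 160 166 167 172 171 170 167 161 143
  142 161 171 174 175 175]
 [175 177 175 171 161 139 132 146 155 159 160 161 162 167 167 168 166 158
  143 146 166 177 173 171]
 [171 171 168 168 151 131 139 135 127 132 132 128 138 140 145 151 160 162
  149 132 155 170 175 175]
 [152 157 160 157 134 140 127 102  88  85  88  84  89  99 103 115 129 139
  131 123 138 167 172 176]
 [139 140 139 138 144 141 116  76  54  58  55  55  55  58  65  72  82  90
   91  91 124 159 173 175]
 [161 163 156 149 146 138 105  61  49  51  48  45  48  48  49  48  51  52
   56  69 117 157 172 174]
 [167 168 159 148 142 139  98  56  49  38  49  45  47  43  49  50  48  46
   49  63 111 151 173 173]
 [153 157 154 138 138 136 103  70  55  54  52  52  44  51  45  49  47  45
   50  67 107 149 170 175]
 [130 132 131 125 130 138 124 100  90  85  85  82  72  68  64  60  57  58
   61  83 108 149 169 174]
 [158 147 132 107 118 137 143 142 136 133 129 127 114 110 103  98  90  82
   90 102 116 15
[... 2067 characters left out ...]
135 135 114 102 179 219]
 [145 115 133 139 132 141 139 135 134 131 131 121 150 156 123 100 165 218]
 [147 112 119 137 145 151 143 143 142 133 144 132 124 117 111  99 133 215]
 [164 114 117 119 122 125 128 128 128 128 126 121 122 115 109 100 129 214]
 [164 117 114 120 121 125 129 128 126 126 125 121 120 117 111  99 115 211]
 [162 115 120 120 123 124 123 127 128 128 126 123 122 117 108 103  88 196]
 [168 116 114 118 123 125 129 126 129 127 123 123 119 116 109 102  85 150]
 [191 116 116 121 124 127 128 129 129 127 126 124 118 119 111 101 108 149]
 [210 125 119 122 125 128 124 131 126 126 125 124 121 117 108  96 144 151]
 [217 172 113 118 123 124 126 128 125 127 129 121 119 112 101 121 159 185]]
```

```bash
sed -i 's/np.clip((95-c.astype(float))\/60,0,1)/np.clip((125-c.astype(float))\/60,0,1)/' h.py; python3 a.py; python3 - <<'E'
from h import *
for q in((.4397,-.1002,1.6),): print(proj("top",barbox(*q,.039)).round(1).tolist(), info("top"))
E
```

```text
blue [ 0.44   -0.1019  1.5133] 32.71452205882353 [ 0.4412 -0.1048  1.4793] 82.08529411764707
green [ 0.5207 -0.1054  1.0202] 32.24656862745098 [ 0.5215 -0.1097  1.1676] 75.88890931372549
red [ 0.5964 -0.1028  1.1003] 39.94424019607843 [ 0.5985 -0.1048  1.1579] 58.76164215686275
yellow [ 0.6791 -0.1067  2.2193] 48.1610294117647 [ 0.6798 -0.1074  1.8421] 40.58118872549019
decoy [ 0.4646 -0.2621 -0.1855] 94.97524509803921 [ 0.4647 -0.2655 -0.072 ] 48.85692401960784
[[ 211  171   41  126 1884]
 [ 251  243    5    5   21]]
white rect ((554.5281982421875, 106.20213317871094), (331.2620849609375, 97.94821166992188), 5.226950168609619)
3257 ((544.2907104492188, 109.33027648925781), (225.17750549316406, 400.00537109375), 80.68791198730469)
[[322.2, 268.5], [323.3, 267.4], [322.6, 274.0], [323.8, 273.1], [308.9, 269.3], [309.7, 268.3], [309.3, 274.9], [310.2, 273.9]] {'fx': 487.2876996627624, 'fy': 487.2876996627624, 'cx': 274.3580328676939, 'cy': 205.08523357514156, 'R': array([[-0.0329, -0.9995,  0.0002],
       [-0.9755,  0.0321, -0.2175],
       [ 0.2174, -0.0073, -0.9761]]), 't': array([0.02  , 0.6117, 1.1903])}
```

```bash
cat >> h.py <<'E'
def bar2(pic,x0,zt,thr=100):
    uv=proj("top",np.array([[x0[0],x0[1],zt]]))[0].round().astype(int); o=uv-14
    c=cv2.resize(pic[o[1]:o[1]+28,o[0]:o[0]+28].max(2),None,fx=8,fy=8,interpolation=cv2.INTER_CUBIC)
    n,l,st,ce=cv2.connectedComponentsWithStats((c<thr).astype(np.uint8))
    k=1+np.argmax(st[1:,4]); v,u=np.nonzero(l==k)
    X=toplane("top",(np.stack([u,v],-1)+.5)/8-.5+o,zt)[:,:2]
    w,V=np.linalg.eigh(np.cov(X.T)); y=np.arctan2(V[1,1],V[0,1])%np.pi
    R=cv2.minAreaRect(X.astype(np.float32)*1000)
    return X.mean(0),y,np.sqrt(12*w),np.round(R[1],1),np.round(R[2],1)
E
python3 - <<'E'
from h import *
p=np.load("top0.npz")["p"]
for n,q in dict(blue=(.440,-.105),green=(.52,-.105),red=(.598,-.102),yellow=(.678,-.104)).items():
    print(n,*bar2(p,q,.072,100),*bar2(p,q,.072,85)[:2])
E
```

```text
blue [ 0.4391 -0.1009] 1.422902722666524 [0.0136 0.033 ] [34.8 14.6] 80.4 [ 0.4392 -0.1008] 1.4253315859404136
green [ 0.5188 -0.1042] 1.0231500823998423 [0.0165 0.0317] [32.9 17.3] 59.4 [ 0.5187 -0.1043] 1.0298947044899085
red [ 0.5945 -0.1013] 1.0231435596568907 [0.0168 0.031 ] [32.3 17.8] 57.6 [ 0.5945 -0.1013] 1.0197563163194396
yellow [ 0.6757 -0.1055] 2.0860634014687425 [0.0155 0.0339] [16.6 36.5] 26.2 [ 0.6757 -0.1055] 2.076672956517013
```

```bash
python3 - <<'E'
from h import *
T=np.load("top0.npz")["p"]; Sd=np.load("side0.npz")["p"]
for thr in(135,150):
  c=cv2.resize(T[160:305,200:265].min(2),None,fx=4,fy=4,interpolation=cv2.INTER_CUBIC)
  n,l,st,_=cv2.connectedComponentsWithStats((c>thr).astype(np.uint8)); k=1+np.argmax(st[1:,4]); v,u=np.nonzero(l==k)
  X=toplane("top",(np.stack([u,v],-1)+.5)/4-.5+[200,160],.024); print("top",cv2.minAreaRect(X[:,:2].astype(np.float32)*1000))
for thr in(185,200,215):
  c=cv2.resize(Sd[185:230,205:330].min(2),None,fx=4,fy=4,interpolation=cv2.INTER_CUBIC)
  n,l,st,_=cv2.connectedComponentsWithStats((c>thr).astype(np.uint8)); k=1+np.argmax(st[1:,4]); v,u=np.nonzero(l==k)
  X=toplane("side",(np.stack([u,v],-1)+.5)/4-.5+[205,185],.024); print("side",st[k],cv2.minAreaRect(X[:,:2].astype(np.float32)*1000))
q=(.5565,.118,np.radians(4.8))
def ov(cam,P,o,s,q):
  im=cv2.resize(P[o[1]:o[3],o[0]:o[2]],None,fx=s,fy=s,interpolation=cv2.INTER_CUBIC)
  for k in(-.12,-.04,.04,.12):
    L=np.array([[k-.027,-.027],[k+.027,-.027],[k+.027,.027],[k+.012,.027],[k+.012,.034],[k-.012,.034],[k-.012,.027],[k-.027,.027]])
    cs,sn=np.cos(q[2]),np.sin(q[2]); X=np.c_[L@np.array([[cs,sn],[-sn,cs]])+q[:2],np.full(8,.024)]
    cv2.polylines(im,[((proj(cam,X)-o[:2]+.5)*s-.5).round().astype(int)],True,(0,0,255),1)
  return im
a=ov("top",T,(200,160,265,305),4,q); b=ov("side",Sd,(205,185,330,230),4,q)
C=np.zeros((580,780,3),np.uint8); C[:580,:260]=a; C[:180,270:770]=b; cv2.imwrite("pics/ov.png",C)
E
```

```text
top ((555.7352905273438, 118.8155517578125), (330.32781982421875, 76.04177856445312), 5.149003505706787)
top ((555.3585815429688, 118.70406341552734), (326.8851623535156, 73.00923919677734), 5.149638652801514)
side [  36   38  420   96 9335] ((555.947021484375, 113.18899536132812), (327.4941711425781, 78.83663940429688), 5.363989353179932)
side [  37   39  418   94 7227] ((555.7063598632812, 112.82931518554688), (325.6583251953125, 74.45263671875), 5.394658088684082)
side [127  77  45  44 989] ((472.507568359375, 103.86048889160156), (32.433773040771484, 66.07974243164062), 7.818771839141846)
```

View pics/ov.png

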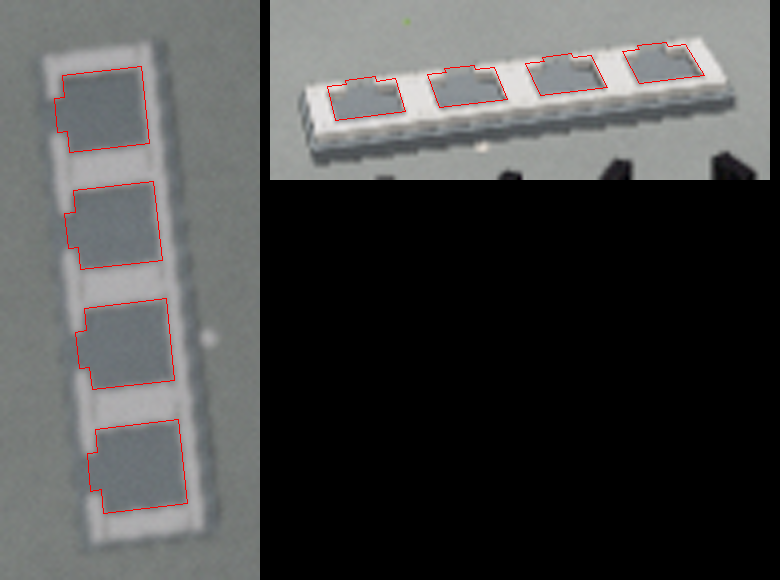

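The red pocket outlines fit the rack in both views, with the gaps to the left (+y). The paint rack is at about (0.5556, 0.116), yaw 0.091. I'm moving above blue, the nearest pot.

>>> carry_out:
  commands: [0.1,29.1,-63.2,-4,0,0,-1.416,0.1,29.1,-63.2,-4,0,0,-1.416,0.1,29.1,-63.2,-4,0,0,-1.416,0.1,29.1,-63.2,-4,0,0,-1.416,0.1,29.1,-63.2,-4,0,0,-1.416,0.1,29.1,-63.2,-4,0,0,-1.416,0.1,29.1,-63.2,-4,0,0,-1.416,0.1,29.1,-63.2,-4,0,0,-1.416,0.1,29.1,-63.2,-4,0,0,-1.416,0.1,29.1,-63.2,-4,0,0,-1.416,0.1,29.1,-63.2,-4,0,0,-1.416,0.1,29.1,-63.2,-4,0,0,-1.416]
  force: 20

```text
time_s: 3.3
ee_pos: [0.3584, 0.0739, 0.177]
eef_rot: [-3.141, -0.001, -0.127]
force: [1.3, 0.7, -0.3]
grip_width: 0.0424
```

>>> carry_out:
  commands: [0.1,8.2,-17.7,-5.7,0,0,0,0.1,8.2,-17.7,-5.7,0,0,0,0.1,8.2,-17.7,-5.7,0,0,0,0.1,8.2,-17.7,-5.7,0,0,0,0.1,8.2,-17.7,-5.7,0,0,0,0.1,8.2,-17.7,-5.7,0,0,0,0.1,8.2,-17.7,-5.7,0,0,0,0.1,8.2,-17.7,-5.7,0,0,0]

```text
time_s: 3.97
ee_pos: [0.4402, -0.1028, 0.1201]
eef_rot: [-3.141, -0.001, -0.128]
force: [0.0, 0.5, -0.5]
grip_width: 0.0424
```

```bash
python3 - <<'E'
from h import *
o=ctrl.get_obs(); print(o["ee_pos"],o["eef_rot"],o["force"])
p,d=viewer.camera("side"); cv2.imwrite("pics/s1.png",cv2.resize(p[150:290,190:390],None,fx=4,fy=4,interpolation=cv2.INTER_CUBIC)); print(proj("side",o["ee_pos"][None]))
E
```

```text
[ 0.4402 -0.1028  0.1201] [-3.1411 -0.0009 -0.1278] [ 0.0243  0.4771 -0.4834]
[[231.5862 216.4736]]
```

View pics/s1.png

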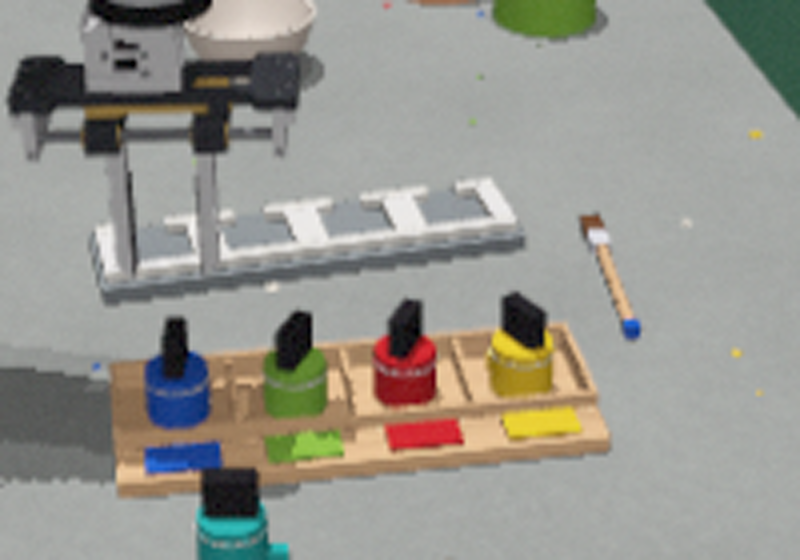

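Fingers straddle the blue bar: tips at crop (125,270) and (205,270), bar at (174,345). Descending and pinching.

>>> carry_out:
  commands: [0.1,0,0,-4,0,0,0,0.1,0,0,-7.1,0,0,0,0.1,0,0,-7.1,0,0,0,0.1,0,0,-7.1,0,0,0,1,0,0,-7.1,0,0,0,1,0,0,-7.1,0,0,0,1,0,0,-7.1,0,0,0,1,0,0,-7.1,0,0,0,1,0,0,-7.1,0,0,0,1,0,0,-7.1,0,0,0]
  force: 25

```text
time_s: 4.85
ee_pos: [0.4406, -0.1025, 0.05]
eef_rot: [-3.141, -0.002, -0.127]
force: [-1.2, 0.5, 7.5]
grip_width: 0.0142
```

>>> carry_out:
  commands: [1,0,0,3,0,0,0,1,0,0,7,0,0,0,1,0,0,11,0,0,0,1,3,3,11,0,0,0.1,1,6,6,11,0,0,0.218,1,9,9,11,0,0,0.218,1,12,12,11,0,0,0.218,1,15,15,11,0,0,0.218,1,18,18,11,0,0,0.218,1,21,21,11,0,0,0.218,1,23.5,22.9,11,0,0,0.218,1,23.5,22.9,11,0,0,0.218]

```text
time_s: 5.85
ee_pos: [0.6779, 0.1306, 0.1574]
eef_rot: [-3.141, -0.001, 0.094]
force: [-1.8, -0.3, -1.4]
grip_width: 0.0138
```

```bash
cat > chk.py <<'E'
# measure held pot: python3 chk.py  -> pot offset from TCP seen in each camera
from h import *
import sys
n=sys.argv[1]
o=ctrl.get_obs(); e=o["ee_pos"]; print("ee",e,o["eef_rot"],o["force"],o["grip_width"])
a,d=viewer.camera("top"); b,d2=viewer.camera("side")
def crop(cam,P,z):
    u=proj(cam,(e+[0,0,z])[None])[0]; o_=(u-[25,30]).round().astype(int); o_=np.clip(o_,0,[510,360])
    im=cv2.resize(P[o_[1]:o_[1]+60,o_[0]:o_[0]+50],None,fx=7,fy=7,interpolation=cv2.INTER_CUBIC)
    f=o["eef_rot"][2]; y=np.array([-np.sin(f),np.cos(f),0])*1.0
    # expected pot outline: foot circle, body-top circle, tab
    t=np.linspace(0,2*np.pi,40)
    for h in(-.044,-.004):
        X=e+np.c_[.022*np.cos(t),.022*np.sin(t),np.full(40,h)]; cv2.polylines(im,[((proj(cam,X)-o_+.5)*7).round().astype(int)],True,(255,0,255),1)
    x=np.array([np.cos(f),np.sin(f),0])
    X=np.array([e+y*.034+x*s*.005+[0,0,h] for s,h in((1,-.044),(-1,-.044),(-1,-.03),(1,-.03))]); cv2.polylines(im,[((proj(cam,X)-o_+.5)*7).round().astype(int)],True,(0,255,255),1)
    return im
cv2.imwrite(f"pics/{n}.png",np.hstack([crop("top",a,-.03),crop("side",b,-.03)]))
E
python3 chk.py hb
```

```text
ee [0.6779 0.1306 0.1574] [-3.1408 -0.0006  0.0942] [-1.7673 -0.2594 -1.4256] 0.0137541368614723
```

View pics/hb.png

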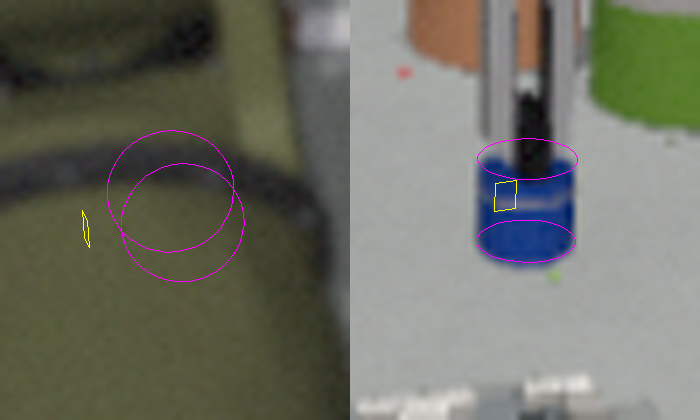

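Blue is held upright with its tab away from the side camera; the pot sits at side-crop (526,210), and the arm hides it from the top camera. I'm lowering to just above the pocket and checking there.

>>> carry_out:
  commands: [1,-0.3,-0.3,-4,0,0,0,1,-0.3,-0.3,-7.6,0,0,0,1,-0.3,-0.3,-7.6,0,0,0,1,-0.3,-0.3,-7.6,0,0,0,1,-0.3,-0.3,-7.6,0,0,0]

```text
time_s: 6.37
ee_pos: [0.6732, 0.1238, 0.0853]
eef_rot: [-3.141, -0.003, 0.092]
force: [0.8, -0.6, -0.5]
grip_width: 0.014
```

```bash
cat > chk2.py <<'E'
from h import *
import sys
n,kx,col=sys.argv[1],float(sys.argv[2]),sys.argv[3]
o=ctrl.get_obs(); e=o["ee_pos"]; print("ee",e,o["eef_rot"],o["force"],o["grip_width"])
P,d=viewer.camera("side"); W=world("side",d)
s=seg("side",col+"_mid")
for c,m,ex in s[:2]:
    w=W[m&(d>0)]; k=w[(w[:,2]>.02)]; print(round(c,2),ex,np.median(w,0),"z5,95",np.percentile(w[:,2],[5,50,95]),"x range",np.percentile(w[:,0],[3,97]))
q=(.5556,.1175,.091)
cs,sn=np.cos(q[2]),np.sin(q[2])
u=proj("side",np.array([[q[0]+cs*kx,q[1]+sn*kx,.05]]))[0]; o_=(u-[40,30]).round().astype(int)
im=cv2.resize(P[o_[1]:o_[1]+60,o_[0]:o_[0]+80],None,fx=9,fy=9,interpolation=cv2.INTER_CUBIC)
cv2.imwrite(f"pics/{n}.png",im)
E
python3 chk2.py pb .12 blue
```

```text
ee [0.6732 0.1238 0.0853] [-3.1414 -0.0031  0.0917] [ 0.8028 -0.6407 -0.538 ] 0.013999483410945793
0.53 [295.0, 174.5, 307.4, 200.1] [0.6716 0.1066 0.0698] z5,95 [0.0427 0.0698 0.1057] x range [0.6525 0.6928]
```

View pics/pb.png

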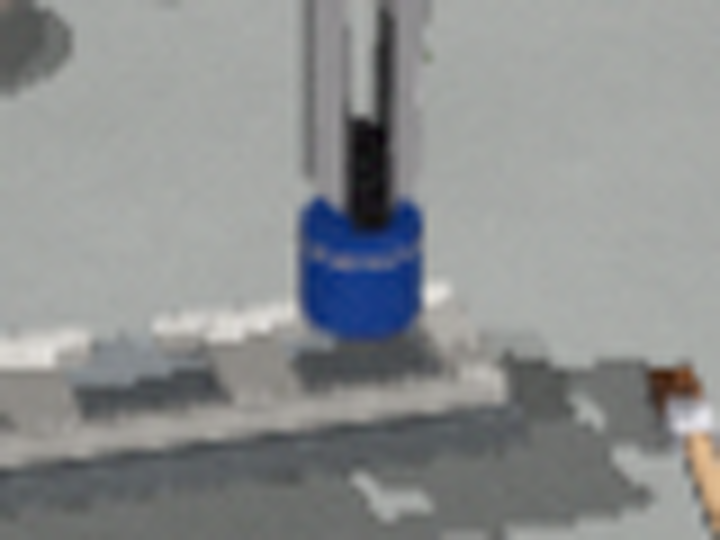

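>>> carry_out:
  commands: [1,0.2,0.3,-0.8,0,0,0,1,0.2,0.3,-1.0,0,0,0,1,0.2,0.3,-1.0,0,0,0,1,0.2,0.3,-1.4,0,0,0,1,0.2,0.3,-1.8,0,0,0,1,0.2,0.3,-2.2,0,0,0,1,0.2,0.3,-2.4,0,0,0,1,0.2,0.3,-2.4,0,0,0,1,0.2,0.3,-2.4,0,0,0]

```text
time_s: 7.22
ee_pos: [0.6755, 0.1271, 0.0614]
eef_rot: [-3.141, -0.004, 0.092]
force: [-0.4, 0.8, -0.9]
grip_width: 0.014
```

>>> carry_out:
  commands: [1,0,0,-0.2,0,0,0,1,0,0,-0.3,0,0,0,1,0,0,-0.3,0,0,0,1,0,0,-0.3,0,0,0]

```text
time_s: 7.55
ee_pos: [0.676, 0.1272, 0.0601]
eef_rot: [-3.141, -0.006, 0.092]
force: [-3.0, -0.9, 9.1]
grip_width: 0.0135
```

>>> carry_out:
  commands: [0.3,0,0,0,0,0,0,0.3,0,0,0,0,0,0,0.3,0,0,0,0,0,0,0.3,0,0,0.2,0,0,0,0.2,0,0,3,0,0,0,0.1,0,0,6,0,0,0,0.1,0,0,8,0,0,0,0.1,-3,-4,8,0,0,-0.1,0.1,-5,-8,8,0,0,-0.2,0.1,-8,-12,8,0,0,-0.3,0.1,-11,-16,8,0,0,-0.42,0.1,-13,-20,8,0,0,-0.54]

```text
time_s: 8.55
ee_pos: [0.5598, -0.0474, 0.1401]
eef_rot: [-3.141, -0.006, -0.453]
force: [2.0, -0.3, -0.4]
grip_width: 0.0422
```

```bash
cat > chk3.py <<'E'
from h import *
import sys
n,col=sys.argv[1],sys.argv[2:]
o=ctrl.get_obs(); print("ee",o["ee_pos"],o["eef_rot"])
for cam in("top","side"):
    P,d=viewer.camera(cam); W=world(cam,d)
    for t in col:
        for c,m,e in seg(cam,t+"_mid")[:2]:
            w=W[m&(d>0)]
            if len(w): print(cam,t,round(c,2),np.array(e).astype(int),np.median(w,0),"z5,97",np.percentile(w[:,2],[5,97]))
    if cam=="top": A=cv2.resize(P[155:305,195:395],(400,300),interpolation=cv2.INTER_CUBIC)
    else: B=cv2.resize(P[165:285,200:360],(400,300),interpolation=cv2.INTER_CUBIC)
cv2.imwrite(f"pics/{n}.png",np.hstack([A,B]))
E
python3 chk3.py c1 blue
```

```text
ee [ 0.5598 -0.0474  0.1401] [-3.1412 -0.0057 -0.4533]
top blue 0.63 [214 178 233 192] [0.6681 0.1253 0.0544] z5,97 [0.0233 0.0866]
side blue 0.69 [297 179 311 207] [0.6727 0.1109 0.0476] z5,97 [0.016  0.0817]
side blue 0.59 [282 224 301 251] [ 0.5954 -0.1182  0.0385] z5,97 [0.0074 0.0723]
```

View pics/c1.png

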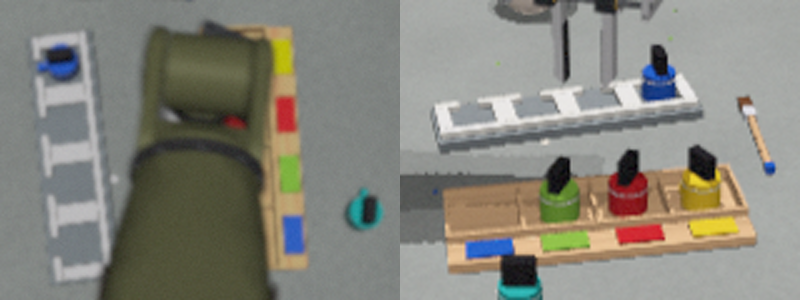

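Blue stands in the farthest pocket with its tab in the gap (crop left, 40,65). Next is green.

>>> carry_out:
  commands: [0.1,-3.9,-5.8,-1,0,0.005,-0.05,0.1,-3.9,-5.8,-1,0,0.005,-0.05,0.1,-3.9,-5.8,-1,0,0.005,-0.05,0.1,-3.9,-5.8,-1,0,0.005,-0.05,0.1,-3.9,-5.8,-2,0,0.005,-0.05]

```text
time_s: 9.17
ee_pos: [0.5242, -0.1043, 0.1219]
eef_rot: [3.141, -0.005, -0.497]
force: [1.2, 0.7, 0.5]
grip_width: 0.0422
```

>>> carry_out:
  commands: [0.1,-0.3,-0.1,-2,0,0,0,0.1,-0.3,-0.1,-5,0,0,0,0.1,-0.3,-0.1,-7.2,0,0,0,0.1,-0.3,-0.1,-7.2,0,0,0,0.1,-0.3,-0.1,-7.2,0,0,0,1,-0.3,-0.1,-7.2,0,0,0,1,-0.3,-0.1,-7.2,0,0,0,1,-0.3,-0.1,-7.2,0,0,0,1,-0.3,-0.1,-7.2,0,0,0,1,-0.3,-0.1,-7.2,0,0,0,1,-0.3,-0.1,-7.2,0,0,0]

```text
time_s: 10.08
ee_pos: [0.5215, -0.1054, 0.0505]
eef_rot: [3.141, -0.006, -0.497]
force: [-0.9, 1.6, 5.3]
grip_width: 0.014
```

>>> carry_out:
  commands: [1,0,0,3,0,0,0,1,0,0,7,0,0,0,1,0,0,11,0,0,0,1,1.4,4,11,0,0,0.12,1,2.6,8,11,0,0,0.24,1,4,12,11,0,0,0.36,1,5.4,16,11,0,0,0.48,1,6.8,20,11,0,0,0.588,1,7.4,22.5,10,0,0,0.588,1,7.4,22.5,7,0,0,0.588,1,7.4,22.5,3.5,0,0,0.588,1,7.4,22.5,3.5,0,0,0.588]

```text
time_s: 11.08
ee_pos: [0.5921, 0.1197, 0.0789]
eef_rot: [3.141, 0.004, 0.092]
force: [-0.6, 0.0, -2.6]
grip_width: 0.0137
```

>>> carry_out:
  commands: [1,0,0,0,0,0,0,1,0,0,0,0,0,0]

```text
time_s: 11.25
ee_pos: [0.592, 0.1194, 0.0794]
eef_rot: [3.141, 0.005, 0.091]
force: [-0.3, -0.6, -1.8]
grip_width: 0.0141
```

```bash
cat > chk4.py <<'E'
from h import *
import sys
o=ctrl.get_obs(); e=o["ee_pos"]; print("ee",e,o["eef_rot"],o["force"],o["grip_width"])
P,d=viewer.camera("side"); W=world("side",d)
for c,m,ex in seg("side",sys.argv[1]+"_mid")[:2]:
    w=W[m&(d>0)]; b=w[np.abs(w[:,2]-(e[2]-.025))<.012]
    if len(b)>20:
        f=lambda q: np.sum(np.minimum(np.abs(np.hypot(b[:,0]-q[0],b[:,1]-q[1])-.022),.004))
        r=minimize(f,[np.median(b[:,0]),np.median(b[:,1])+.018],method="Nelder-Mead"); print(round(c,2),ex,len(b),"axis side-depth",r.x,"minus ee",r.x-e[:2],"z5,97",np.percentile(w[:,2],[5,97])-e[2])
E
python3 chk4.py green
```

```text
ee [0.592  0.1194 0.0794] [3.1407 0.0052 0.0913] [-0.2512 -0.6273 -1.8278] 0.014050658282942358
0.6 [235.1, 266.7, 261.5, 292.3] 122 axis side-depth [ 0.4655 -0.2511] minus ee [-0.1265 -0.3705] z5,97 [-0.0774 -0.0119]
0.57 [269.4, 181.3, 283.7, 204.6] 90 axis side-depth [0.5928 0.1169] minus ee [ 0.0008 -0.0025] z5,97 [-0.0413  0.0213]
```

>>> carry_out:
  commands: [1,0.35,0.1,0,0,0,0,1,0.35,0.1,0,0,0,0,1,0.35,0.1,-0.5,0,0,0,1,0.35,0.1,-1,0,0,0,1,0.35,0.1,-1.5,0,0,0,1,0.35,0.1,-1.9,0,0,0,1,0.35,0.1,-2,0,0,0,1,0.35,0.1,-2,0,0,0]

```text
time_s: 12.02
ee_pos: [0.5963, 0.1204, 0.0605]
eef_rot: [3.141, 0.002, 0.091]
force: [-0.1, -0.8, 0.3]
grip_width: 0.0138
```

>>> carry_out:
  commands: [1,0,0,-0.2,0,0,0,1,0,0,-0.2,0,0,0,0.3,0,0,-0.1,0,0,0,0.3,0,0,-0.1,0,0,0,0.3,0,0,0,0,0,0,0.3,0,0,0.2,0,0,0,0.2,0,0,3,0,0,0,0.1,0,0,6,0,0,0,0.1,0,0,8,0,0,0,0.1,0,-4,8,0,0,-0.1,0.1,0,-8,8,0,0,-0.22,0.1,0,-12,8,0,0,-0.34]

```text
time_s: 13.02
ee_pos: [0.5962, -0.0006, 0.1409]
eef_rot: [3.141, 0.002, -0.253]
force: [1.1, -0.2, -0.6]
grip_width: 0.0427
```

>>> carry_out:
  commands: [0.1,0,-4,0,0,0,-0.1,0.1,0,-8,0,0,0,-0.22,0.1,0,-12,0,0,0,-0.3,0.1,0,-12,0,0,0,-0.3,0.1,0,-12,-1,0,0,-0.3]

```text
time_s: 13.43
ee_pos: [0.5967, -0.1226, 0.1321]
eef_rot: [-3.141, -0.001, -0.556]
force: [0.3, 0.7, 0.6]
grip_width: 0.042
```

```bash
python3 chk3.py c2 green
```

```text
ee [ 0.5967 -0.1226  0.1321] [-3.1414 -0.0009 -0.5558]
top green 0.76 [368 248 386 272] [ 0.4615 -0.2569  0.041 ] z5,97 [0.0114 0.0716]
top green 0.59 [217 208 238 226] [0.5895 0.118  0.054 ] z5,97 [0.0161 0.087 ]
side green 0.63 [236 266 259 292] [ 0.4641 -0.2735  0.0359] z5,97 [0.0025 0.0686]
side green 0.38 [234 149 266 171] [0.5352 0.5052 0.0397] z5,97 [0.0106 0.0583]
```

View pics/c2.png

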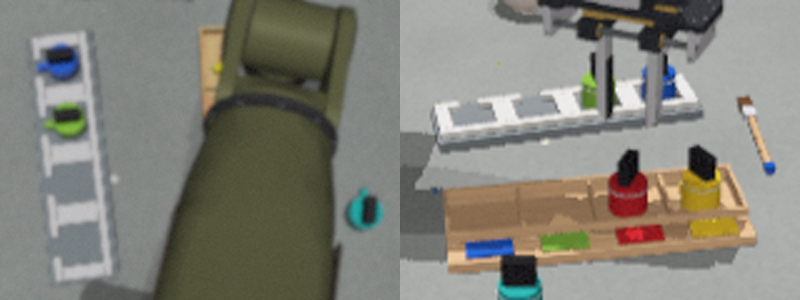

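Green is seated in the second farthest pocket, tab in the gap (crop 45,125). Next is red.

>>> carry_out:
  commands: [0.1,0.05,2,0,0,0,0.09,0.1,0.05,2,-1,0,0,0.09,0.1,0.05,2,-4,0,0,0.09,0.1,0.05,2,-7,0,0,0.09,0.1,0.05,2,-8.2,0,0,0.09,0.1,0.05,2,-8.2,0,0,0.09,0.1,0.05,2,-8.2,0,0,0.09,1,0.05,2,-8.2,0,0,0.09,1,0.05,2,-8.2,0,0,0.09,1,0.05,2,-8.2,0,0,0.09,1,0.05,2,-8.2,0,0,0.09,1,0.05,2,-8.2,0,0,0.09]

```text
time_s: 14.63
ee_pos: [0.5968, -0.0993, 0.0487]
eef_rot: [3.141, 0.002, -0.461]
force: [0.2, 0.3, -0.8]
grip_width: 0.0137
```

>>> carry_out:
  commands: [1,0,0,0,0,0,0,1,0,0,0,0,0,0]

```text
time_s: 14.8
ee_pos: [0.5967, -0.0993, 0.0487]
eef_rot: [3.141, 0.002, -0.461]
force: [-0.2, 0.6, 0.0]
grip_width: 0.014
```

>>> carry_out:
  commands: [1,0,0,3,0,0,0,1,0,0,7,0,0,0,1,0,0,11,0,0,0,1,-1.4,3.8,11,0,0,0.12,1,-2.8,7.4,11,0,0,0.24,1,-4.2,11,11,0,0,0.36,1,-5.6,14.8,11,0,0,0.48,1,-7,18.5,11,0,0,0.552,1,-8.1,21.5,10,0,0,0.552,1,-8.1,21.5,7,0,0,0.552,1,-8.1,21.5,3.2,0,0,0.552,1,-8.1,21.5,3.2,0,0,0.552]

```text
time_s: 15.8
ee_pos: [0.5122, 0.1157, 0.0749]
eef_rot: [3.14, 0.012, 0.092]
force: [-0.5, -1.4, -3.4]
grip_width: 0.0138
```

>>> carry_out:
  commands: [1,0,0,0,0,0,0,1,0,0,0,0,0,0]

```text
time_s: 15.97
ee_pos: [0.5122, 0.1155, 0.0756]
eef_rot: [3.14, 0.012, 0.092]
force: [-0.2, -0.5, -1.2]
grip_width: 0.0138
```

```bash
python3 chk4.py red
```

```text
ee [0.5122 0.1155 0.0756] [3.1402 0.0124 0.0918] [-0.1633 -0.4698 -1.1706] 0.01378102338523361
0.78 [246.2, 184.1, 262.5, 208.9] 97 axis side-depth [0.5128 0.1116] minus ee [ 0.0006 -0.0039] z5,97 [-0.0432  0.0233]
```

>>> carry_out:
  commands: [1,0.35,0,0,0,-0.012,0,1,0.35,0,0,0,-0.012,0,1,0.35,0,0,0,-0.012,0,1,0.35,0,-0.5,0,-0.012,0,1,0.35,0,-1,0,-0.012,0,1,0.35,0,-1.5,0,-0.012,0,1,0.35,0,-1.7,0,-0.012,0,1,0.35,0,-1.7,0,-0.012,0]

```text
time_s: 16.73
ee_pos: [0.5163, 0.1156, 0.059]
eef_rot: [3.139, -0.002, 0.092]
force: [0.0, -0.2, -1.7]
grip_width: 0.014
```

>>> carry_out:
  commands: [1,0,0,-0.2,0,0,0,1,0,0,-0.2,0,0,0,0.3,0,0,-0.1,0,0,0,0.3,0,0,-0.1,0,0,0,0.3,0,0,0,0,0,0,0.3,0,0,0.2,0,0,0,0.2,0,0,3,0,0,0,0.1,0,0,6,0,0,0,0.1,0,0,8,0,0,0,0.1,2.4,-3.2,8,0,0,0.1,0.1,4.8,-6.4,8,0,0,0.2,0.1,7.2,-9.6,8,0,0,0.3]

```text
time_s: 17.73
ee_pos: [0.5892, 0.0185, 0.1398]
eef_rot: [3.139, -0.003, 0.398]
force: [1.5, 0.6, -0.9]
grip_width: 0.0423
```

>>> carry_out:
  commands: [0.1,2.4,-3.2,0,0,0,0.08,0.1,4.8,-6.4,0,0,0,0.18,0.1,7.2,-9.6,0,0,0,0.18,0.1,9.1,-12.5,0,0,0,0.18,0.1,9.1,-12.5,0,0,0,0.18,0.1,9.1,-12.5,0,0,0,0.18]

```text
time_s: 18.23
ee_pos: [0.6803, -0.108, 0.1388]
eef_rot: [3.14, -0.002, 0.576]
force: [-0.0, 0.4, -0.4]
grip_width: 0.0422
```

```bash
python3 chk3.py c3 red
```

```text
ee [ 0.6803 -0.108   0.1388] [ 3.1396 -0.0019  0.5756]
side red 0.74 [318 251 333 259] [ 0.6754 -0.1738  0.0167] z5,97 [0.0139 0.0196]
side red 0.53 [245 188 260 209] [0.515  0.0962 0.0474] z5,97 [0.0208 0.081 ]
```

View pics/c3.png

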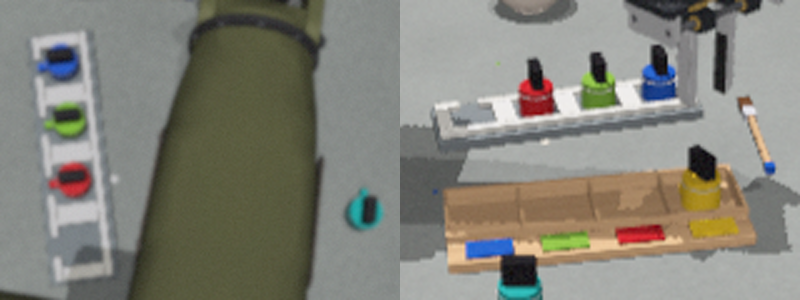

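Red is seated in the third farthest pocket, tab in the gap (crop 52,182). Next is yellow.

>>> carry_out:
  commands: [0.1,-0.1,0.1,-3,0,0,0,0.1,-0.1,0.1,-6,0,0,0,0.1,-0.1,0.1,-8.9,0,0,0,0.1,-0.1,0.1,-8.9,0,0,0,0.1,-0.1,0.1,-8.9,0,0,0,0.1,-0.1,0.1,-8.9,0,0,0,1,-0.1,0.1,-8.9,0,0,0,1,-0.1,0.1,-8.9,0,0,0,1,-0.1,0.1,-8.9,0,0,0,1,-0.1,0.1,-8.9,0,0,0,1,-0.1,0.1,-8.9,0,0,0,1,-0.1,0.1,-8.9,0,0,0]

```text
time_s: 19.43
ee_pos: [0.6791, -0.1045, 0.0517]
eef_rot: [3.138, -0.003, 0.579]
force: [-0.6, -0.3, 3.7]
grip_width: 0.0137
```

>>> carry_out:
  commands: [1,0,0,3,0,0,0,1,0,0,7,0,0,0,1,0,0,11,0,0,0,1,-2.9,2.6,11,0,0,-0.1,1,-5.8,5.2,11,0,0,-0.2,1,-8.7,7.8,11,0,0,-0.3,1,-11.6,10.4,11,0,0,-0.4,1,-14.5,13,11,0,0,-0.488,1,-17.4,15.6,11,0,0,-0.488,1,-20.3,18.2,11,0,0,-0.488,1,-23,20.4,11,0,0,-0.488,1,-24.3,21.1,11,0,0,-0.488]

```text
time_s: 20.43
ee_pos: [0.4333, 0.1086, 0.1617]
eef_rot: [3.139, -0.003, 0.093]
force: [-0.2, -0.0, -1.3]
grip_width: 0.0135
```

>>> carry_out:
  commands: [1,-0.1,0,-2,0,0,0,1,-0.1,0,-5,0,0,0,1,-0.1,0,-7.5,0,0,0,1,-0.1,0,-7.5,0,0,0,1,-0.1,0,-7.5,0,0,0]

```text
time_s: 20.85
ee_pos: [0.432, 0.1085, 0.0865]
eef_rot: [3.139, -0.0, 0.093]
force: [-0.0, 0.7, -1.3]
grip_width: 0.0144
```

```bash
python3 chk4.py yellow
```

```text
ee [0.432  0.1085 0.0865] [ 3.1386 -0.0004  0.0927] [-0.0204  0.6951 -1.3184] 0.014355221331672703
0.78 [219.6, 184.7, 231.3, 209.0] 93 axis side-depth [0.4322 0.1055] minus ee [ 0.0003 -0.003 ] z5,97 [-0.0552  0.0195]
```

>>> carry_out:
  commands: [1,0.4,-0.1,0,0,0,0,1,0.4,-0.1,-0.6,0,0,0,1,0.4,-0.1,-1,0,0,0,1,0.4,-0.1,-1,0,0,0,1,0.4,-0.1,-1.5,0,0,0,1,0.4,-0.1,-2,0,0,0,1,0.4,-0.1,-2.4,0,0,0,1,0.4,-0.1,-2.6,0,0,0,1,0.4,-0.1,-2.6,0,0,0]

```text
time_s: 21.7
ee_pos: [0.4371, 0.1077, 0.0618]
eef_rot: [3.139, -0.004, 0.093]
force: [0.7, -0.1, -1.3]
grip_width: 0.0139
```

Lower slightly, release, rise, then move clear so the cameras see everything.

>>> carry_out:
  commands: [1,0,0,-0.2,0,0,0,1,0,0,-0.2,0,0,0,1,0,0,-0.2,0,0,0,0.3,0,0,-0.1,0,0,0,0.3,0,0,0,0,0,0,0.3,0,0,0,0,0,0,0.3,0,0,0.2,0,0,0,0.2,0,0,3,0,0,0,0.1,0,0,7,0,0,0,0.1,0,0,11,0,0,0,0.1,0,0,15,0,0,0,0.1,-2,4,15,0,0,0.1]

```text
time_s: 22.7
ee_pos: [0.4225, 0.1425, 0.2189]
eef_rot: [3.139, -0.015, 0.186]
force: [0.6, 2.0, 1.0]
grip_width: 0.0423
```

>>> carry_out:
  commands: [0.1,-4,4,0,0,0,0.1,0.1,-7,8,0,0,0,0.2,0.1,-10,12,0,0,0,0.3,0.1,-13,16,0,0,0,0.4,0.1,-16,20,0,0,0,0.5,0.1,-18,24,0,0,0,0.6,0.1,-20,28,0,0,0,0.7,0.1,-22,32,0,0,0,0.8,0.1,-22,32,0,0,0,0.8,0.1,-22,32,0,0,0,0.8]

```text
time_s: 23.53
ee_pos: [0.1997, 0.4658, 0.2185]
eef_rot: [3.139, -0.014, 0.989]
force: [0.2, -0.7, 0.5]
grip_width: 0.0426
```

```bash
python3 chk3.py c4 red yellow green blue bowl jar brush
```

```text
ee [0.1997 0.4658 0.2185] [ 3.1392 -0.0144  0.9892]
top red 0.58 [222 237 240 254] [0.5105 0.1133 0.0551] z5,97 [0.0307 0.0868]
top yellow 0.6 [225 267 241 285] [0.4336 0.1033 0.055 ] z5,97 [0.0337 0.0865]
top green 0.7 [219 207 237 223] [0.5889 0.1183 0.0548] z5,97 [0.0215 0.0861]
top green 0.63 [366 248 387 271] [ 0.4616 -0.257   0.0406] z5,97 [0.0115 0.0725]
top blue 0.5 [213 178 234 194] [0.6685 0.1274 0.0541] z5,97 [0.0224 0.0857]
top blue 0.45 [335 261 350 284] [ 0.4384 -0.1694  0.018 ] z5,97 [0.0118 0.0231]
top bowl 0.74 [ 68 212 115 264] [0.5474 0.4863 0.0243] z5,97 [0.0035 0.0608]
top jar 0.92 [430 194 476 232] [ 0.5717 -0.4613  0.0547] z5,97 [0.0039 0.1205]
top brush 0.73 [228 146 291 156] [0.7791 0.0479 0.01  ] z5,97 [0.003  0.0156]
side red 0.8 [246 188 261 209] [0.5148 0.0961 0.048 ] z5,97 [0.0211 0.0818]
side red 0.69 [267 186 285 206] [0.5929 0.104  0.0458] z5,97 [0.0131 0.0821]
side yellow 0.53 [222 191 234 213] [0.4353 0.088  0.0479] z5,97 [0.0214 0.0816]
side green 0.82 [239 269 262 293] [ 0.4656 -0.2744  0.0356] z5,97 [0.0046 0.0684]
side green 0.63 [272 184 284 210] [0.5948 0.1024 0.0496] z5,97 [0.0221 0.0821]
side blue 0.57 [294 179 310 206] [0.6726 0.1103 0.0475] z5,97 [0.0191 0.0818]
side bowl 0.95 [233 147 268 173] [0.5441 0.4955 0.0379] z5,97 [-0.0012  0.0577]
side bowl 0.47 [294 181 308 203] [0.6723 0.1102 0.0501] z5,97 [0.0231 0.0817]
side jar 0.95 [288 289 325 352] [ 0.5708 -0.4798  0.0559] z5,97 [0.0089 0.1169]
side brush 0.58 [223 192 235 213] [0.4371 0.0881 0.0466] z5,97 [0.0195 0.0817]
side brush 0.56 [335 207 348 232] [0.7794 0.0289 0.0079] z5,97 [-0.002   0.0111]
```

View pics/c4.png

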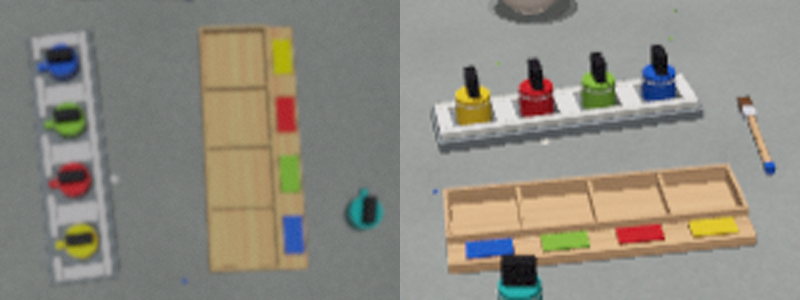

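All four pots are upright at the same height, with tabs in their gaps. From far to near they run blue, green, red, yellow. The bystanders haven't moved, so I'm handing in.

```bash
python3 -c "
from station import ticket; print(ticket.hand_in())"
```

```text
the job is handed in; nothing more can be done
None
```

All four pots are now in the grey paint rack in reverse order, and the job is handed in. From farthest pocket to nearest they stand blue, green, red, yellow. It took about 24 s of the 109 s allowed.

- **Seating:** in the last pictures every pot stands upright with its tab in the gap. All four bar tops measure about 0.086 m in the top camera and 0.082 m in the side camera. The average matches the 0.084 m expected for a seated pot.
- **Bystanders:** in the measurements the bowl, jar and turquoise look-alike are where they started. The brush's median point reads about 7 mm different along its length in the top camera, but its outline is the same to within 3 pixels, so I take that as noise. The gripper was open and well clear at hand-in.
- **Disagreements:** the two cameras differ by about 4 mm in height and 3–5 mm in y. I averaged them or corrected for it, and compared the held pots with the arm's own position reading. The networks also gave some wrong hits, such as calling a pot a bowl, a brush or another colour, or the turquoise pot green. I rejected those by their position.

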